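# Close the vial case and press its cover home over the pin

## Task

Close the vial case: fold down the plain flap first, then the flap with the two tongues so that they lie over the plain one. Then take the round cover by its grip, slide it about over the middle of the case until its socket drops onto the locating pin hidden under it, and press it fully down against the spring seat. Finish while still holding the cover pressed down (it is locked later by somebody else); leave the spanner, the syringe and the meter alone.

Things in the scene. Friction and masses are not known exactly. Their poses are not given: they have to be found in the camera images.
- case: Grey vial case fixed to the worktop, 112 (x) x 176 (y) x 60 mm high, vials lying in its two open chambers. Origin: centre of its underside, on the worktop; z up. A flap is hinged along each short end, at y = +85 and -85 mm, 60 mm high, hinge lines parallel to its x.
- pin_area (a point): Middle of the case, 82 mm above the worktop: height of the tip of the steel locating pin (12 mm thick, tapering to 9.6 mm over its last 2.5 mm), which stands inside the spring seat. The pin itself is NOT listed: it stands up to 5 mm off this point along the case's x and up to 5 mm along its y. Over but not on the pin, the cover rests on the tip, underside 82 mm high; once on, it drops 10 mm onto the seat.
- plain_flap (a joint): Aluminium flap with a plain straight edge, hinged at the case's +y end: 104 (x) x 61 x 4 mm. 0 = closed, level over its chamber, underside 60 and top 64 mm above the worktop; 1.57 = upright; up to 1.9 leaning outward. Stiff hinge (0.035 N m): it stays where it is left. Starts at 1.25 to 1.75.
- plain_flap_edge (a point): Middle of the free edge of the plain flap, outer (upper when closed) face, 61 mm from the hinge line.
- tongue_flap (a joint): Like the plain flap, hinged at the case's -y end, 61 mm to its straight edge, plus two tongues 11 mm wide at x = +46 and -46 mm that reach 57 mm further and lie over the closed plain flap (tongue tops 67 mm above the worktop). 0 = closed, 1.57 = upright; same stiff hinge; starts at 1.25 to 1.75.
- tongue_flap_edge (a point): Middle of the straight edge of the tongue flap between the tongues, outer (upper when closed) face, 61 mm from the hinge line.
- cover: Loose round aluminium cover, about 0.2 kg, on the worktop: plate 60 mm across, 9 mm thick; hub 38 mm across up to 25 mm; on top an upright black grip 30 (x) x 20 (y) mm, from 25 to 65 mm. Origin: centre of its underside, z up. A blind socket 15 mm across, 20 mm deep, opens in the middle of the underside. Any yaw is right.
- cover_grip (a point): Point in the black grip of the cover, on its axis, 50 mm above the underside; its axes are the cover's (the grip is 20 mm wide along y).
- seat (a joint): Steel spring ring, 42 mm outside and 29 mm inside diameter, round the pin in the middle of the case; its top is 72 mm above the worktop when free (0) and 66 mm when fully pressed down (0.006 m). It takes about 4 N to start it and 12 N to hold it fully down; it springs back when let go.
- spanner: Bystander: open-end spanner, 27 x 147 x 8 mm, origin at the centre of its underside, long axis y. Leave alone.
- syringe: Bystander: plastic syringe, 30 x 104 x 17 mm, origin at the centre of its underside, long axis y. Leave alone.
- probe_meter: Bystander: hand-held probe meter, 129 x 64 x 23 mm, origin at the centre of its underside, long axis x. Leave alone.
Not all that is in view belongs to the job. What is shaped like the cover but brown or turquoise is not meant.

How it is judged:
On the way, in this order (a step that is already met when the one before it is completed fails the run):
1. the plain flap is folded down (within 0.1 rad of closed) while the tongue flap still stands open (value of joint plain_flap below 0.1 rad and value of joint tongue_flap above 0.5 rad), for 0.1 s.
2. both flaps are folded down (value of joint each of plain_flap, tongue_flap below 0.1 rad), for 0.2 s.
3. the cover has dropped onto the pin: upright in the middle of the case, its underside within 2 mm of the free seat's height or lower (all of step 2 and horizontal distance between cover and case below 0.012 m and angle between cover's own z axis and vertical below 0.1 rad and z of cover in the frame of case below 0.074 m), for 0.2 s.
At the end, for the whole second after the job is handed in: Both flaps are within 0.1 rad of closed; the cover stands upright (within 0.1 rad) on the pin, within 12 mm of the case's middle, its underside below 68 mm, and the gripper still holds the cover (over 3 N) so that the seat is pressed at least 4.8 of its 6 mm; the cover is still (all of step 2 and horizontal distance between cover and case below 0.012 m and angle between cover's own z axis and vertical below 0.1 rad and z of cover in the frame of case below 0.068 m and value of joint seat above 0.0048 m and contact force between the fingers and cover above 3 N and linear speed of cover below 0.02 m/s); the arm keeps its last pose, push and grip.
It fails at once if the tongue flap was folded down before the plain flap (value of joint tongue_flap below 0.3 rad and value of joint plain_flap above 0.3 rad).
It fails at once if the spanner was disturbed (moved over 20 mm) (distance of spanner from where it was at the start of the episode above 0.02 m).
It fails at once if the syringe was disturbed (moved over 20 mm) (distance of syringe from where it was at the start of the episode above 0.02 m).
It fails at once if the meter was disturbed (moved over 20 mm) (distance of probe_meter from where it was at the start of the episode above 0.02 m).
It also fails if it takes over 61 s, if anything falls off the work surface, if the arm or the gripper's body presses on something with over 40 N, if the wrist force passes 120 N, or if a joint passes its speed limit or range.

## Robot

A 6-joint arm with a two-finger parallel gripper is mounted at the origin on a cart in front of the work surface, level with it; the furniture and walls round the work are solid. World frame = base frame: x ahead of the robot, y to its left, z up, the work surface at z = 0. Lengths are in m, angles in rad, forces in N, time in s.
With the tool pointing down it reaches from about 0.425 to 0.95 m from the base axis. Payload 14.7 kg.
Tool frame: the origin (TCP) lies midway between the tips of the shut fingers; the grasp point (between the pads) lies 19 mm behind it; z points along the fingers, y is the line along which they close (so a half turn about z gives the same grasp; the last joint's range is limited). The gripper opens to 85 mm and grips with 20 to 120 N. Pads are 22 mm wide; open, the fingers measure 114 mm over their backs; the gripper's body (76 mm by 85 mm) begins 54 mm behind the grasp point. The pads swing forward as they close: fully open they stand 13 mm farther back than shut.
Start: joints at [1.149, 0.48, 1.596, -0, 1.065, -0.047], TCP at [0.238, 0.605, 0.205] pointing down, gripper open.
Joint ranges: [-2.75, 2.75], [-0.82, 2.05], [0.23, 2.67], [-1.56, 4.7], [0.09, 2.69], [-2.92, 2.92]. Speed limits (rad/s): [1.89, 1.89, 2.39, 3.01, 3.01, 3.01].

## Interface

Orientations are given as a rotation vector (axis times angle).
In Python, from workcell import bot gives the robot as it stands.
- The arm moves only by the shell command python3 -m handwheel 'ROWS' [FORCE]. ROWS is JSON, a list of rows, each a list of 3 entries, a list of its own where there are three numbers: the shift along the tool's x, y, z in m, then the turn about the tool's z in degrees, then the closure, from 0 (fully open) to 1 (shut). In form: [[[tx, ty, tz], yaw, grip], ...]. A call has 1 to 10 rows; each row shifts and turns the commanded pose from where the row before left it, along the tool's axes as they then stand; what a row does not reach is not made up. A row lasts 1/12 s, in which the tool goes at most 41.7 mm and 7.16 degrees, less where a joint would pass 70% of its speed; a pose out of reach is approached as far as the arm can. A call with a gripper value outside its range is refused whole. The fingers move at their own pace and stop on an object; FORCE is the grip in N (left out, the last holds). Time passes only in rows, so rows that do not move let the fingers close. It gives the time, the measured TCP pose, the force, the opening and the grip force at its end, in the units of the state.
- bot.get_state(): the state, without advancing time (a new reading comes with each control period).
- bot.read_camera(name): name is "scene" or "top"; returns (picture, depth): 480x640x3 uint8, blue, green, red; 480x640 float32, m along the optical axis (not along the pixel's ray), 0 where there is no reading.
- bot.camera_info(name): a dict with "K" (3x3 intrinsics, pixels), "D" ([k1, k2, p1, p2, k3] as OpenCV has them; the pictures are not rectified), "extrinsics" (4x4, takes a point from camera to world coordinates). Camera axes: x right, y down, z forward; pixel columns grow to the right and rows downward; lengths in m; the calibration is good to about 2 mm. A picture is of the moment at which its call begins. camera_info takes no time and is no camera call.
- bot.finish_job(): hands the job in; it is judged then, once.
Trained networks look in the newest picture that a camera, given by its name, has taken for a name from the list of things; names that differ only in an ending like _2 or _b are one class to them, and where a whole thing is asked for, a point or a joint stands for the part that bears it (a point fixed in the world has none). Each returns a list of dicts, best first, with "p" (0 to 1); they miss things now and then, are a little off and sometimes report something else, mostly with a low value. They report only what shows in the picture. A call takes as long as a camera call. They do not tell look-alikes from the thing itself.
- bot.find_in(camera, target): "bbox" ([centre column, centre row, width, height] in pixels, round what is visible of it).
- bot.landmark_of(camera, target): "centre" ([column, row] in pixels: a listed point, or the origin of a listed thing).
The state is a dict: "time_s": time; "joint_positions": joint angles; "dq": joint speeds; "tau": joint torques, N m; "position": TCP position; "eef_rot": TCP orientation; "ft_force": force on the tool from outside, world axes, zero at the start; "ft_torque": the same for the moment, N m; "opening": finger opening in m; "gripper_force": force on a finger pad.
Only numpy, scipy, OpenCV 4.12 (cv2) and the standard library are available. Lean on these libraries where they do the work, as an engineer would, in place of code of your own. Each camera call takes 0.05 s, during which the arm holds its last target. There are 200 camera calls.

## Working session

There is one attempt and no reset: what is moved stays moved. The work goes in short steps, Python scripts to look and compute and a shell command to move; the robot and the scene stay as the last step left them, time stands still between calls to the robot, and variables do not carry over. Pictures are saved under pics/ and viewed, at most 10 in all, crops included, and the job is handed in when it is done.

```bash
ls; mkdir -p pics
cat > h.py <<'E'
import numpy as np,cv2
from workcell import bot
from scipy.spatial.transform import Rotation as R
def ray(cam,uv):
    i=bot.camera_info(cam);T=np.array(i["extrinsics"])
    p=cv2.undistortPoints(np.array([[uv]],float),np.array(i["K"]),np.array(i["D"]))[0,0]
    return T,np.array([p[0],p[1],1.])
def at_z(cam,uv,z):
    T,d=ray(cam,uv);d=T[:3,:3]@d;o=T[:3,3];return o+d*(z-o[2])/d[2]
def at_d(cam,uv,depth):
    T,d=ray(cam,uv);u,v=int(round(uv[0])),int(round(uv[1]))
    w=depth[v-1:v+2,u-1:u+2];w=w[w>0]
    return T[:3,:3]@(d*np.median(w))+T[:3,3] if len(w) else None
def cloud(cam,depth):
    i=bot.camera_info(cam);T=np.array(i["extrinsics"])
    v,u=np.mgrid[:480,:640];p=cv2.undistortPoints(np.stack([u.ravel(),v.ravel()],1).astype(float)[:,None],np.array(i["K"]),np.array(i["D"]))[:,0]
    z=depth.ravel();P=np.c_[p*z[:,None],z]@T[:3,:3].T+T[:3,3];P[z==0]=np.nan
    return P.reshape(480,640,3)
E
python3 - <<'E'
from h import *
np.set_printoptions(precision=3,suppress=True)
s=bot.get_state();print({k:np.round(v,3) for k,v in s.items()})
for c in("top","scene"):
    im,d=bot.read_camera(c);cv2.imwrite(f"pics/{c}0.png",im);np.save(f"{c}0.npy",d)
    print(c,np.array(bot.camera_info(c)["extrinsics"])[:3,3])
    for t in("case","plain_flap_edge","tongue_flap_edge","cover","cover_grip","pin_area","spanner","syringe","probe_meter"):
        for r in bot.landmark_of(c,t)[:3]: print(t,np.round(r["centre"],1),round(r["p"],2),at_d(c,r["centre"],d))
E
```

```text
pics
{'time_s': np.float64(0.0), 'joint_positions': array([ 1.149,  0.481,  1.597, -0.   ,  1.065, -0.047]), 'dq': array([ 0.002,  0.001, -0.001, -0.   , -0.001, -0.002]), 'tau': array([  0.004, -95.065, -43.018,  -0.   ,   0.013,  -0.   ]), 'position': array([0.238, 0.604, 0.204]), 'eef_rot': array([-0.585, -3.086,  0.002]), 'ft_force': array([-0.288, -0.617, -0.142]), 'ft_torque': array([-0.038,  0.012, -0.033]), 'gripper_force': np.float64(0.0), 'opening': np.float64(0.085)}
top [ 0.308 -0.037  1.041]
case [356.3 205. ] 0.87 [ 0.557 -0.13   0.07 ]
case [446.7 226.5] 0.75 [ 0.525 -0.329  0.021]
plain_flap_edge [324.7 195.5] 0.92 [ 0.562 -0.064  0.118]
plain_flap_edge [261.5 283.3] 0.29 [0.397 0.064 0.017]
tongue_flap_edge [412.  186.1] 0.95 [ 0.619 -0.26   0.001]
cover [282.1 222.1] 0.91 [0.519 0.021 0.064]
cover [207.8 301.3] 0.87 [0.356 0.167 0.052]
cover [226.1 246.4] 0.77 [0.467 0.134 0.062]
cover_grip [223.8 240.5] 0.97 [0.479 0.138 0.065]
cover_grip [278.7 216.1] 0.85 [0.531 0.029 0.065]
cover_grip [203.4 300.7] 0.82 [0.357 0.172 0.065]
pin_area [357.2 199.1] 0.58 [ 0.572 -0.
[... 249 characters left out ...]
_edge [350.6 216. ] 0.69 [ 0.559 -0.067  0.115]
plain_flap_edge [247.9 260.6] 0.29 [ 0.388  0.066 -0.   ]
tongue_flap_edge [416.1 249.6] 0.75 [ 0.582 -0.23   0.119]
cover [269.7 226.9] 0.94 [0.479 0.121 0.017]
cover [215.1 241.4] 0.73 [0.358 0.155 0.012]
cover [307.6 244.6] 0.68 [0.513 0.021 0.011]
cover_grip [231.5 191.5] 0.98 [0.454 0.241 0.062]
cover_grip [211.7 222.2] 0.82 [0.36  0.161 0.06 ]
cover_grip [309.1 223.7] 0.7 [0.519 0.021 0.064]
pin_area [375.3 245.4] 0.71 [ 0.567 -0.137  0.08 ]
spanner [297.8 307.8] 0.76 [ 0.389 -0.119  0.001]
syringe [250.3 261.6] 0.67 [0.39  0.059 0.001]
syringe [352.7 214.1] 0.24 [ 0.566 -0.066  0.117]
probe_meter [427.8 338.6] 0.75 [ 0.513 -0.342  0.022]
```

View pics/top0.png

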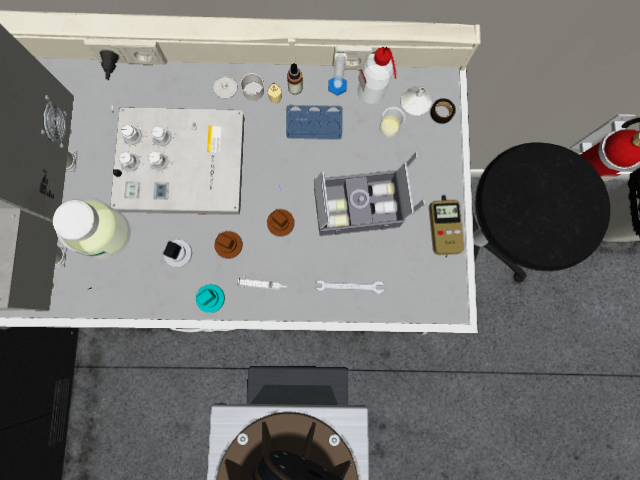

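View pics/scene0.png

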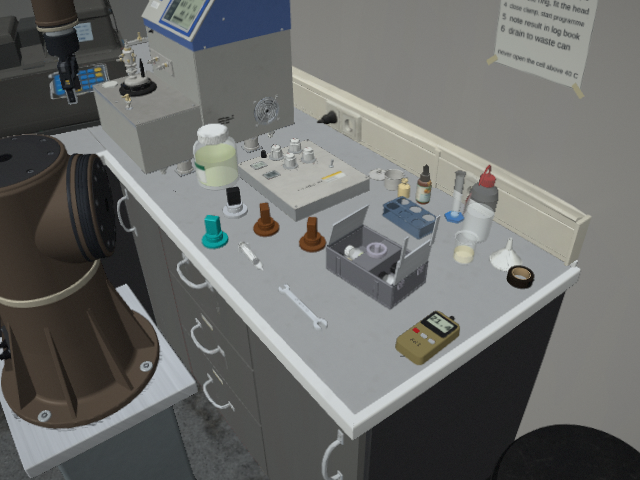

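The pictures show four cover-shaped things. In top they are brown (228,244), brown (281,222), turquoise (210,298), and aluminium with a black grip (177,252), which is at (235,200) in scene. The last one fits "aluminium, black grip". The case is at (360,203): plain flap left, tongue flap right.

Run:
```python
from h import *
np.set_printoptions(precision=4,suppress=True)
im=cv2.imread("pics/top0.png");d=np.load("top0.npy");P=cloud("top",d)
a=cv2.resize(im[220:285,130:230],(600,390),interpolation=cv2.INTER_CUBIC)
b=cv2.resize(im[145:250,300:430],(600,485),interpolation=cv2.INTER_CUBIC)
cv2.imwrite("pics/crop.png",np.hstack([cv2.resize(a,(400,260)),np.zeros((260,0,3),np.uint8),cv2.resize(b,(322,260))]))
# cover: black pixels high z
reg=np.zeros((480,640),bool);reg[235:270,155:200]=1
g=im.max(2)
m=reg&(P[...,2]>.055)&(P[...,2]<.075);q=P[m];print("grip",m.sum(),q.mean(0),cv2.minAreaRect(q[:,:2].astype(np.float32)*1000))
m=reg&(P[...,2]>.004)&(P[...,2]<.02);q=P[m];print("plate",m.sum(),q.mean(0),cv2.minAreaRect(q[:,:2].astype(np.float32)*1000))
reg[:]=0;reg[145:250,300:430]=1
m=reg&(P[...,2]>.05)&(P[...,2]<.066);q=P[m];print("rim",m.sum(),cv2.minAreaRect(q[:,:2].astype(np.float32)*1000))
m=reg&(P[...,2]>.069)&(P[...,2]<.09);q=P[m];print("seat?",m.sum(),cv2.minAreaRect(q[:,:2].astype(np.float32)*1000))
m=reg&(P[...,2]>.02)&(P[...,2]<.14);q=P[m];print("all",m.sum(),cv2.minAreaRect(q[:,:2].astype(np.float32)*1000))
for nm,c in(("plain",slice(300,345)),("tongue",slice(385,430))):
  for lo in np.arange(.06,.19,.01):
    m=np.zeros_like(reg);m[145:250,c]=1;m&=(P[...,2]>lo)&(P[...,2]<lo+.01);q=P[m]
    if len(q)>3:
      v=np.polyfit(q[:,0],q[:,1],1);print(nm,lo.round(3),len(q),q.mean(0),"slope",v[0],"x",q[:,0].min(),q[:,0].max())
sd=np.load("scene0.npy");S=cloud("scene",sd)
m=np.zeros_like(reg);m[180:220,215:255]=1;mm=m&(S[...,2]>.055)&(S[...,2]<.075);print("scene grip",S[mm].mean(0),mm.sum())
```

```text
grip 158 [0.4591 0.2448 0.0641] ((459.6087646484375, 245.62234497070312), (20.77126121520996, 29.776222229003906), 69.34568786621094)
plate 323 [0.4564 0.2393 0.0092] ((462.6124267578125, 246.49380493164062), (63.97071075439453, 82.31757354736328), 29.128971099853516)
rim 1490 ((569.42138671875, -134.6995849609375), (116.78286743164062, 176.69375610351562), 7.36776065826416)
seat? 503 ((569.8130493164062, -137.1298370361328), (103.6795654296875, 177.39891052246094), 7.614738464355469)
all 4522 ((570.1383666992188, -140.15052795410156), (116.82521057128906, 187.95028686523438), 7.402527332305908)
plain 0.06 88 [ 0.5563 -0.0563  0.0649] slope 0.03497999472843635 x 0.5048303410104534 0.6204753426367102
plain 0.07 76 [ 0.5577 -0.0519  0.0753] slope 0.13262531201881708 x 0.5069837237326672 0.6098775708977726
plain 0.08 77 [ 0.5587 -0.0545  0.0848] slope 0.13031104809777946 x 0.5083017762409198 0.6091716562497242
plain 0.09 84 [ 0.5563 -0.0575  0.0946] slope 0.13231094753741188 x 0.5084563693766229 0.6099653765128745
plain 0.1 72 [ 0.5573 -0.06    0.1045] slope 0.1385193018288123 x 0.50805
[... 855 characters left out ...]
62436979 0.631488112346303
tongue 0.12 71 [ 0.5822 -0.2287  0.1224] slope 0.12910182922921823 x 0.5312867238955079 0.6319276048835389
tongue 0.13 20 [ 0.5685 -0.234   0.1353] slope 0.13335314886114996 x 0.5314097448405768 0.6329604686525363
tongue 0.14 24 [ 0.5898 -0.2321  0.1453] slope 0.13299523050020653 x 0.5319635792728927 0.6321893785671435
tongue 0.15 23 [ 0.5875 -0.2336  0.1549] slope 0.13440236344300624 x 0.531622438165366 0.6347744945089562
tongue 0.16 24 [ 0.5859 -0.2348  0.165 ] slope 0.127954097800992 x 0.5313693807805611 0.6336810507746222
tongue 0.17 36 [ 0.5833 -0.2369  0.1748] slope 0.1274251071401785 x 0.53225360033146 0.6355891225330936
scene grip [0.446  0.2316 0.062 ] 117
```

View pics/crop.png

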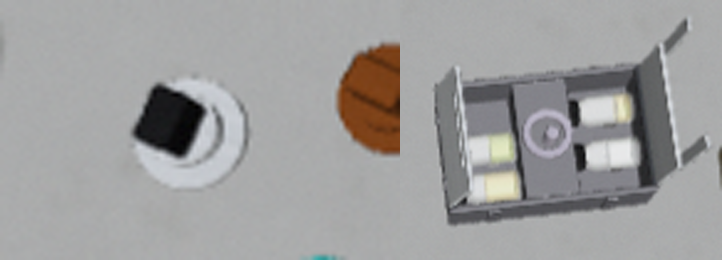

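The crop confirms it: aluminium plate, black grip. Next I get the pin estimate, obstacle heights and tool axes.

```bash
cat >> h.py <<'E'
YAW=np.arctan(.132);CX=np.array([np.cos(YAW),np.sin(YAW)]);CY=np.array([-CX[1],CX[0]]);CC=np.array([.5685,-.1363])
def to_case(p): return np.array([(p[:2]-CC)@CX,(p[:2]-CC)@CY,p[2]])
def go(x,y,z,frame="case"):
    s=bot.get_state();M=R.from_rotvec(s["eef_rot"]).as_matrix();p=np.array(s["position"])
    t=np.r_[CC+x*CX+y*CY,z] if frame=="case" else np.array([x,y,z])
    print("t",round(float(s["time_s"]),2),"world",p.round(4),"case",to_case(p).round(4),"F",np.round(s["ft_force"],1),"-> tool shift mm",(M.T@(t-p)*1000).round(1))
    print("tool x yaw deg",np.degrees(np.arctan2(M[1,0],M[0,0])).round(1),"tool y",np.degrees(np.arctan2(M[1,1],M[0,1])).round(1),"j",np.round(s["joint_positions"],2),"op",round(float(s["opening"]),4),"g",round(float(s["gripper_force"]),1))
E
python3 - <<'E'
from h import *
np.set_printoptions(precision=4,suppress=True)
for c in("top","scene"):
  im=cv2.imread(f"pics/{c}0.png");P=cloud(c,np.load(f"{c}0.npy"))
  C=np.stack([(P[...,:2]-CC)@CX,(P[...,:2]-CC)@CY,P[...,2]],2)
  r=np.hypot(C[...,0],C[...,1])<.03
  m=r&(C[...,2]>.0775)&(C[...,2]<.088);print(c,"pin",m.sum(),C[m].mean(0) if m.any() else "")
  m=r&(C[...,2]>.068)&(C[...,2]<.0755);q=C[m];print("ring",len(q),q.mean(0),q.min(0),q.max(0),cv2.minEnclosingCircle(q[:,:2].astype(np.float32)*1000))
P=cloud("top",np.load("top0.npy"));z=P[...,2]
for lo in(.1,.15,.2,.3):
  m=(z>lo)&(P[...,0]<.62)&(P[...,0]>.2)&(P[...,1]<.75)&(P[...,1]>.02);q=P[m]
  print(lo,m.sum(),q.min(0) if m.any() else"",q.max(0) if m.any() else "")
go(0,.135,.11)
E
```

```text
top pin 25 [-0.0011 -0.0023  0.0811]
ring 164 [ 0.0009 -0.0001  0.0715] [-0.02   -0.0203  0.068 ] [0.0226 0.0196 0.0752] ((1.25907564163208, 0.912078320980072), 21.35724639892578)
scene pin 23 [-0.0019 -0.0048  0.0803]
ring 148 [-0.0004 -0.0028  0.0708] [-0.0212 -0.0231  0.0681] [0.0212 0.0215 0.0753] ((1.320849061012268, -0.30317720770835876), 22.75520896911621)
0.1 9621 [0.3342 0.35   0.1   ] [0.62   0.5311 0.2625]
0.15 4694 [0.3342 0.3798 0.15  ] [0.62   0.5192 0.2625]
0.2 1237 [0.5117 0.4767 0.2   ] [0.62   0.5035 0.2625]
0.3 0  
t 1.0 world [0.2379 0.6049 0.2046] case [-0.2307  0.778   0.2046] F [-0.2  0.1  1. ] -> tool shift mm [-513.5 -450.6   94.6]
tool x yaw deg 158.5 tool y 68.5 j [ 1.15  0.48  1.6   0.    1.07 -0.05] op 0.0854 g 0.0
```

```bash
python3 -m handwheel '[[[0,0,-0.04],0,1],[[0,0,-0.03],0,1],[[0,0,-0.03],0,1],[[-0.03,-0.026,0],0,1],[[-0.03,-0.026,0],0,1],[[-0.03,-0.026,0],0,1],[[-0.03,-0.026,0],0,1],[[-0.03,-0.026,0],0,1],[[-0.03,-0.026,0],0,1],[[-0.03,-0.026,0],0,1]]' 40
python3 -m handwheel '[[[-0.03,-0.026,0],0,1],[[-0.03,-0.026,0],0,1],[[-0.03,-0.026,0],0,1],[[-0.03,-0.026,0],0,1],[[-0.03,-0.026,0],0,1],[[-0.03,-0.026,0],0,1],[[-0.03,-0.026,0],0,1],[[-0.03,-0.026,0],0,1],[[-0.03,-0.026,0],0,1],[[-0.03,-0.026,0],-5,1]]'
python3 -m handwheel '[[[0,0,0.02],-6,1],[[0,0,0.02],-6,1],[[0,0,0.02],-6,1],[[0,0,0.02],-6,1],[[0,0,0.02],0,1]]'
python3 -c "
from h import *
go(0,.145,.11)"
```

```text
time_s: 1.83
position: [0.3671, 0.3569, 0.3048]
eef_rot: [0.585, 3.086, 0.001]
ft_force: [-0.0, 0.6, 0.3]
opening: -0.0001
gripper_force: 0.0
time_s: 2.67
position: [0.5513, 0.0048, 0.3048]
eef_rot: [0.453, 3.108, 0.0]
ft_force: [1.3, 1.0, 1.2]
opening: 0.0
gripper_force: 0.0
time_s: 3.08
position: [0.5507, 0.0066, 0.2038]
eef_rot: [-0.217, 3.134, -0.0]
ft_force: [0.5, 0.3, 1.0]
opening: 0.0001
gripper_force: 0.0
t 3.08 world [0.5507 0.0066 0.2038] case [0.0011 0.144  0.2038] F [0.5 0.3 1. ] -> tool shift mm [ 1.1  1.  93.8]
tool x yaw deg -172.1 tool y 97.9 j [-0.04  0.34  1.83 -0.    0.97 -1.75] op 0.0001 g 0.0
```

```bash
python3 -m handwheel '[[[0,0,0.031],0,1],[[0,0,0.031],0,1],[[0,0,0.032],0,1],[[0,-0.03,0],0,1],[[0,-0.015,0],0,1],[[0,-0.014,0],0,1]]'
python3 -m handwheel '[[[0,-0.009,0.006],0,1],[[0,-0.0085,0.0053],0,1],[[0,-0.007,0.0072],0,1],[[0,-0.0055,0.0085],0,1],[[0,-0.0037,0.009],0,1],[[0,-0.002,0.0075],0,1]]'
python3 - <<'E'
from h import *
go(0,.05,.064)
im,d=bot.read_camera("top");cv2.imwrite("pics/top1.png",im[120:280,270:460].repeat(3,0).repeat(3,1))
E
```

```text
time_s: 3.58
position: [0.5583, -0.0526, 0.11]
eef_rot: [0.206, -3.134, -0.0]
ft_force: [-0.2, 0.7, 0.1]
opening: 0.0001
gripper_force: 0.0
time_s: 4.08
position: [0.5628, -0.0872, 0.0659]
eef_rot: [0.206, -3.134, -0.0]
ft_force: [-0.3, 0.1, 0.3]
opening: 0.0
gripper_force: 0.0
t 4.08 world [ 0.5628 -0.0872  0.0659] case [0.0008 0.0494 0.0659] F [-0.3  0.1  0.3] -> tool shift mm [0.8 0.6 1.9]
tool x yaw deg -172.5 tool y 97.5 j [-0.21  0.55  1.9   0.    0.69 -1.91] op 0.0 g 0.0
```

View pics/top1.png

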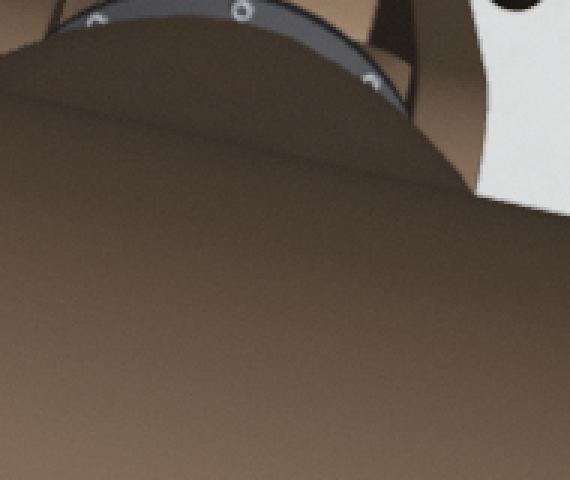

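The arm hides the case from the top camera. I press down gently until there is contact, then check with the scene camera.

```bash
python3 -m handwheel '[[[0,0,0.0015],0,1],[[0,0,0.001],0,1],[[0,0,0],0,1]]'
python3 - <<'E'
from h import *
im,d=bot.read_camera("scene");cv2.imwrite("pics/sc1.png",cv2.resize(im[170:330,280:480],(600,480),interpolation=cv2.INTER_CUBIC))
P=cloud("scene",d);C=np.stack([(P[...,:2]-CC)@CX,(P[...,:2]-CC)@CY,P[...,2]],2)
for y in(.03,.04,.05,.06,.07,.08):
  m=(abs(C[...,1]-y)<.004)&(abs(C[...,0])<.05)&(C[...,2]>.05)&(C[...,2]<.13);print(y,m.sum(),np.round(np.percentile(C[m][:,2],[10,50,90]),4) if m.any() else"")
E
```

```text
time_s: 4.38
position: [0.5632, -0.0867, 0.0646]
eef_rot: [-0.207, 3.135, 0.0]
ft_force: [0.4, 0.2, 0.2]
opening: -0.0002
gripper_force: 0.0
0.03 4 [0.0744 0.1191 0.1258]
0.04 92 [0.0981 0.1114 0.1245]
0.05 47 [0.0956 0.1129 0.1265]
0.06 17 [0.0997 0.1091 0.1244]
0.07 139 [0.1007 0.1113 0.1188]
0.08 285 [0.0536 0.0684 0.0862]
```

View pics/sc1.png

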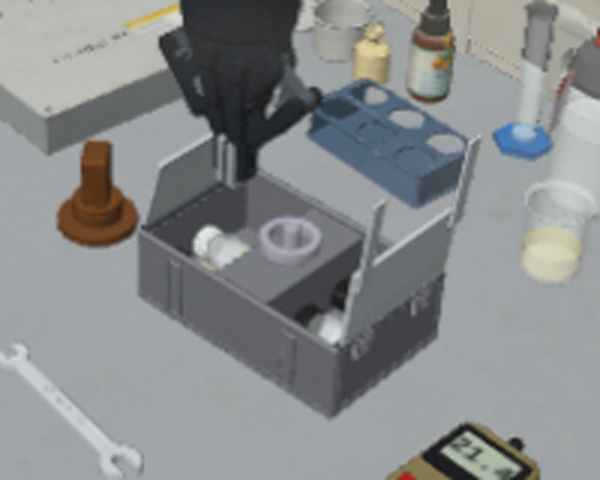

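Run:
```python
from h import *
np.set_printoptions(precision=3,suppress=True,linewidth=200)
im,d=bot.read_camera("scene");P=cloud("scene",d);C=np.stack([(P[...,:2]-CC)@CX,(P[...,:2]-CC)@CY,P[...,2]],2)
for v in range(205,240,5):
  print(v,[(u,*(C[v,u]*1000).round(0).astype(int)) for u in range(330,372,5)])
i=bot.camera_info("scene");T=np.linalg.inv(i["extrinsics"])
p=np.array(bot.get_state()["position"]);print(cv2.projectPoints(p[None],cv2.Rodrigues(T[:3,:3])[0],T[:3,3],np.array(i["K"]),np.array(i["D"]))[0])
```

```text
205 [(330, np.int64(113), np.int64(241), np.int64(9)), (335, np.int64(132), np.int64(243), np.int64(-1)), (340, np.int64(140), np.int64(234), np.int64(-1)), (345, np.int64(-13), np.int64(73), np.int64(146)), (350, np.int64(-10), np.int64(62), np.int64(150)), (355, np.int64(-16), np.int64(44), np.int64(161)), (360, np.int64(-16), np.int64(31), np.int64(167)), (365, np.int64(-1), np.int64(32), np.int64(160)), (370, np.int64(187), np.int64(179), np.int64(2))]
210 [(330, np.int64(107), np.int64(236), np.int64(-1)), (335, np.int64(119), np.int64(231), np.int64(-4)), (340, np.int64(122), np.int64(217), np.int64(1)), (345, np.int64(132), np.int64(210), np.int64(0)), (350, np.int64(-10), np.int64(62), np.int64(138)), (355, np.int64(-6), np.int64(53), np.int64(140)), (360, np.int64(-12), np.int64(34), np.int64(153)), (365, np.int64(5), np.int64(36), np.int64(143)), (370, np.int64(-11), np.int64(10), np.int64(163))]
215 [(330, np.int64(95), np.int64(223), np.int64(-3)), (335, np.int64(98), np.int64(211), np.int64(2)), (340, np.int64(108), np.int64(204), np.int64(0)), (345, np.int64(118), np.in
[... 1406 characters left out ...]
16), np.int64(85), np.int64(65)), (355, np.int64(-11), np.int64(47), np.int64(98)), (360, np.int64(-5), np.int64(39), np.int64(99)), (365, np.int64(51), np.int64(74), np.int64(52)), (370, np.int64(53), np.int64(62), np.int64(57))]
235 [(330, np.int64(-52), np.int64(76), np.int64(91)), (335, np.int64(-35), np.int64(79), np.int64(81)), (340, np.int64(-16), np.int64(83), np.int64(70)), (345, np.int64(0), np.int64(84), np.int64(60)), (350, np.int64(14), np.int64(83), np.int64(54)), (355, np.int64(32), np.int64(85), np.int64(43)), (360, np.int64(47), np.int64(84), np.int64(36)), (365, np.int64(53), np.int64(75), np.int64(37)), (370, np.int64(57), np.int64(65), np.int64(41))]
[[[357.721 239.944]]]
```

The scene depth shows the visible finger tips about 27 mm higher than the reported TCP, so the tips passed over the flap, which has not moved. I lift clear and measure the actual tips.

```bash
python3 -m handwheel '[[[0,0,-0.04],0,1],[[0,0,-0.04],0,1],[[0,0,-0.01],0,1],[[0,0,0],0,1]]'
python3 - <<'E'
from h import *
np.set_printoptions(precision=3,suppress=True,linewidth=200)
go(0,.1,.1)
im,d=bot.read_camera("scene");P=cloud("scene",d);C=np.stack([(P[...,:2]-CC)@CX,(P[...,:2]-CC)@CY,P[...,2]],2)
c=to_case(np.array(bot.get_state()["position"]))
m=(abs(C[...,0]-c[0])<.045)&(abs(C[...,1]-c[1])<.06)&(C[...,2]>.13)
m[:, :320]=0
for z in np.arange(.13,.25,.006):
  k=m&(abs(C[...,2]-z)<.003);q=C[k]
  if len(q):print(z.round(3),len(q),q.min(0),q.max(0))
i=bot.camera_info("scene");T=np.linalg.inv(i["extrinsics"])
p=np.array(bot.get_state()["position"]);a=cv2.projectPoints(p[None],cv2.Rodrigues(T[:3,:3])[0],T[:3,3],np.array(i["K"]),np.array(i["D"]))[0].ravel();print(a)
u,v=int(a[0]),int(a[1]);im=im.copy();cv2.circle(im,(u,v),1,(0,0,255),-1)
cv2.imwrite("pics/sc2.png",cv2.resize(im[v-60:v+40,u-60:u+60],(600,500),interpolation=cv2.INTER_CUBIC))
E
```

```text
time_s: 4.82
position: [0.5656, -0.0874, 0.1586]
eef_rot: [-0.206, 3.128, -0.003]
ft_force: [0.1, 0.1, -0.5]
opening: 0.0001
gripper_force: 0.0
t 4.82 world [ 0.566 -0.087  0.159] case [0.004 0.049 0.159] F [ 0.1  0.1 -0.5] -> tool shift mm [ 3.8 51.2 58.4]
tool x yaw deg -172.5 tool y 97.5 j [-0.21  0.42  1.83 -0.    0.88 -1.91] op 0.0001 g 0.0
0.184 9 [-0.007  0.042  0.184] [0.014 0.055 0.187]
0.19 22 [-0.01   0.036  0.187] [0.009 0.06  0.193]
0.196 37 [-0.009  0.035  0.193] [0.01  0.063 0.199]
0.202 49 [-0.009  0.034  0.199] [0.011 0.063 0.205]
0.208 38 [-0.01   0.034  0.205] [0.011 0.063 0.211]
0.214 43 [-0.009  0.034  0.211] [0.009 0.062 0.217]
0.22 35 [-0.01   0.033  0.217] [0.004 0.061 0.223]
0.226 27 [-0.011  0.032  0.223] [-0.001  0.06   0.229]
0.232 71 [-0.013  0.016  0.229] [0.016 0.08  0.235]
0.238 118 [-0.013  0.011  0.235] [0.016 0.088 0.241]
0.244 79 [-0.012  0.007  0.241] [0.017 0.09  0.247]
[359.339 202.152]
```

View pics/sc2.png

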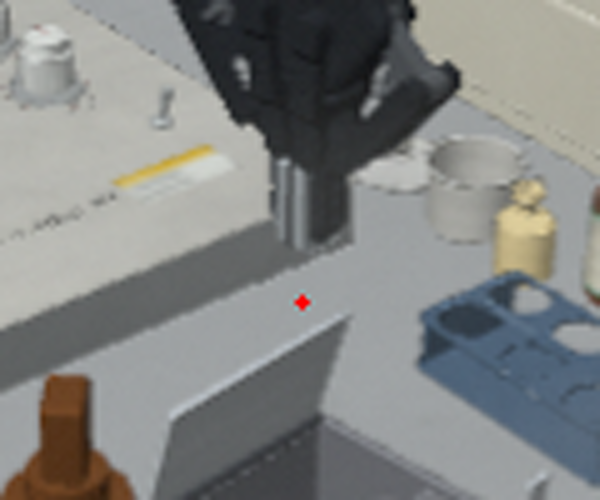

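The reported TCP (red dot) lies about 27 mm below the visible tips, while the lateral position agrees. I'll work with tip z = reported + 0.027 and redo the push.

```bash
python3 -m handwheel '[[[0,0.035,0],0,1],[[0,0.035,0],0,1],[[0,0.025,0.02],0,1],[[0,0,0.03],0,1],[[0,0,0.0256],0,1],[[0,0,0],0,1],[[0,0,0],0,1]]'
python3 - <<'E'
from h import *
np.set_printoptions(precision=3,suppress=True,linewidth=200)
go(0,.085,.081)
im,d=bot.read_camera("scene");P=cloud("scene",d);C=np.stack([(P[...,:2]-CC)@CX,(P[...,:2]-CC)@CY,P[...,2]],2)
c=to_case(np.array(bot.get_state()["position"]))
for z in np.arange(.09,.16,.006):
  k=(abs(C[...,0])<.045)&(C[...,1]>.1)&(C[...,1]<.2)&(abs(C[...,2]-z)<.003);q=C[k]
  if len(q):print(z.round(3),len(q),q.min(0),q.max(0))
E
```

```text
time_s: 5.45
position: [0.5491, 0.0073, 0.0777]
eef_rot: [0.206, -3.131, -0.001]
ft_force: [0.2, -0.2, 1.3]
opening: 0.0
gripper_force: 0.0
t 5.45 world [0.549 0.007 0.078] case [-0.     0.145  0.078] F [ 0.2 -0.2  1.3] -> tool shift mm [ -0.4 -59.9  -3.4]
tool x yaw deg -172.5 tool y 97.5 j [-0.04  0.51  1.94 -0.    0.7  -1.74] op 0.0 g 0.0
0.102 1 [0.008 0.139 0.103] [0.008 0.139 0.103]
0.108 19 [-0.013  0.132  0.105] [0.004 0.152 0.111]
0.114 27 [-0.012  0.13   0.111] [0.003 0.157 0.117]
0.12 38 [-0.013  0.128  0.117] [0.009 0.156 0.123]
0.126 32 [-0.014  0.129  0.123] [0.008 0.156 0.129]
0.132 37 [-0.013  0.13   0.129] [0.008 0.157 0.135]
0.138 23 [-0.013  0.128  0.135] [-0.004  0.158  0.141]
0.144 22 [-0.014  0.128  0.141] [-0.005  0.156  0.147]
0.15 43 [-0.015  0.112  0.147] [0.01  0.174 0.153]
0.156 91 [-0.017  0.107  0.153] [0.009 0.181 0.159]
```

```bash
python3 -m handwheel '[[[0,-0.03,0],0,1],[[0,-0.015,0],0,1],[[0,-0.014,0],0,1]]'
python3 -m handwheel '[[[0,-0.009,0.002],0,1],[[0,-0.0085,0.0053],0,1],[[0,-0.007,0.0072],0,1],[[0,-0.0055,0.0085],0,1],[[0,-0.0037,0.009],0,1],[[0,-0.002,0.0075],0,1],[[0,0,0.0015],0,1],[[0,0,0],0,1]]'
python3 - <<'E'
from h import *
np.set_printoptions(precision=3,suppress=True,linewidth=200)
go(0,.05,.037)
im,d=bot.read_camera("scene");P=cloud("scene",d);C=np.stack([(P[...,:2]-CC)@CX,(P[...,:2]-CC)@CY,P[...,2]],2)
for y in(.03,.04,.05,.06,.07,.08):
  m=(abs(C[...,1]-y)<.004)&(C[...,0]>-.05)&(C[...,0]<-.02)&(C[...,2]>.03)&(C[...,2]<.13);print(y,m.sum(),np.round(np.percentile(C[m][:,2],[10,50,90]),4) if m.any() else"")
E
```

```text
time_s: 5.75
position: [0.5596, -0.0528, 0.0806]
eef_rot: [-0.205, 3.133, -0.001]
ft_force: [0.6, 1.1, -1.0]
opening: 0.0
gripper_force: 0.3
time_s: 6.42
position: [0.5627, -0.0868, 0.0373]
eef_rot: [0.207, -3.134, 0.0]
ft_force: [-0.3, -1.7, 1.7]
opening: 0.0
gripper_force: 0.6
t 6.42 world [ 0.563 -0.087  0.037] case [0.001 0.05  0.037] F [-0.3 -1.7  1.7] -> tool shift mm [0.8 0.2 0.4]
tool x yaw deg -172.5 tool y 97.5 j [-0.21  0.59  1.92 -0.    0.63 -1.91] op 0.0 g 0.6
0.03 41 [0.061 0.063 0.065]
0.04 49 [0.059 0.063 0.064]
0.05 43 [0.061 0.063 0.065]
0.06 39 [0.06  0.063 0.065]
0.07 39 [0.06  0.063 0.065]
0.08 39 [0.049 0.063 0.064]
```

The plain flap is closed: level, about 63 mm high along its length. Next is the tongue flap.

```bash
python3 -m handwheel '[[[0,0,-0.039],0,1],[[0,0,-0.039],0,1],[[0,0,-0.039],0,1],[[0,0,-0.039],0,1],[[0,-0.039,0],0,1],[[0,-0.039,0],0,1],[[0,-0.039,0],0,1],[[0,-0.039,0],0,1],[[0,-0.039,0],0,1],[[0,0,0],0,1]]'
python3 -m handwheel '[[[0,0,0.036],0,1],[[0,0,0.036],0,1],[[0,0,0.036],0,1],[[0,0,0],0,1]]'
python3 -c "
from h import *
go(0,-.111,.085)"
```

```text
time_s: 7.3
position: [0.5892, -0.2861, 0.193]
eef_rot: [-0.202, 3.135, -0.003]
ft_force: [-1.5, -0.2, -0.2]
opening: -0.0002
gripper_force: 0.0
time_s: 7.63
position: [0.5845, -0.2775, 0.0789]
eef_rot: [0.206, -3.126, -0.009]
ft_force: [-1.6, 1.5, -0.4]
opening: 0.0
gripper_force: 0.0
t 7.63 world [ 0.5845 -0.2775  0.0789] case [-0.0027 -0.1421  0.0789] F [-1.6  1.5 -0.4] -> tool shift mm [-2.6 31.1 -6. ]
tool x yaw deg -172.5 tool y 97.5 j [-0.49  0.62  1.7   0.    0.83 -2.19] op 0.0 g 0.0
```

```bash
python3 -m handwheel '[[[0,0.025,0],0,1],[[0,0.015,0],0,1],[[0,0.012,0.002],0,1],[[0,0.008,0.002],0,1]]'
python3 -m handwheel '[[[0,0.009,0.004],0,1],[[0,0.0085,0.0053],0,1],[[0,0.007,0.0072],0,1],[[0,0.0055,0.0085],0,1],[[0,0.0037,0.009],0,1],[[0,0.002,0.0075],0,1],[[0,0,0.0025],0,1],[[0,0,0],0,1],[[0,0,0],0,1]]'
python3 - <<'E'
from h import *
np.set_printoptions(precision=3,suppress=True,linewidth=200)
go(0,-.05,.037)
im,d=bot.read_camera("scene");P=cloud("scene",d);C=np.stack([(P[...,:2]-CC)@CX,(P[...,:2]-CC)@CY,P[...,2]],2)
for y in(.03,.0,-.03,-.04,-.05,-.06,-.07,-.08):
  m=(abs(C[...,1]-y)<.004)&(C[...,0]>-.052)&(C[...,0]<-.02)&(C[...,2]>.03)&(C[...,2]<.13);print(y,m.sum(),np.round(np.percentile(C[m][:,2],[10,50,90]),4) if m.any() else"")
E
```

```text
time_s: 7.97
position: [0.5813, -0.2192, 0.0833]
eef_rot: [-0.208, 3.133, -0.001]
ft_force: [0.5, -0.3, 0.8]
opening: -0.0
gripper_force: 0.3
time_s: 8.72
position: [0.5759, -0.1852, 0.0375]
eef_rot: [0.206, -3.134, -0.0]
ft_force: [-0.4, 0.5, 0.5]
opening: -0.0001
gripper_force: 0.0
t 8.72 world [ 0.576 -0.185  0.037] case [ 0.001 -0.05   0.037] F [-0.4  0.5  0.5] -> tool shift mm [ 1.  -0.5  0.5]
tool x yaw deg -172.5 tool y 97.5 j [-0.36  0.62  1.83  0.    0.68 -2.06] op -0.0001 g 0.0
0.03 44 [0.059 0.064 0.067]
0.0 41 [0.054 0.058 0.067]
-0.03 46 [0.059 0.063 0.066]
-0.04 52 [0.062 0.063 0.065]
-0.05 48 [0.06  0.063 0.064]
-0.06 49 [0.058 0.063 0.065]
-0.07 53 [0.06  0.063 0.065]
-0.08 56 [0.059 0.062 0.064]
```

Both flaps are closed and level. Next I take the cover: rise, cross over, turn +28° and open.

```bash
python3 -m handwheel '[[[0,0,-0.035],0,1],[[0,0,-0.035],0,1],[[0,0,-0.035],0,1],[[0,0,-0.035],0,1],[[0.0049,0.0368,0],0,0],[[0.0049,0.0368,0],0,0],[[0.0049,0.0368,0],0,0],[[0.0049,0.0368,0],0,0],[[0.0049,0.0368,0],0,0],[[0.0049,0.0368,0],0,0]]'
python3 -m handwheel '[[[0.0049,0.0368,0],0,0],[[0.0049,0.0368,0],0,0],[[0.0049,0.0368,0],0,0],[[0.0049,0.0368,0],0,0],[[0.0049,0.0368,0],0,0],[[0.0049,0.0368,0],0,0],[[0,0,0.02],7,0],[[0,0,0.02],7,0],[[0,0,0.02],7,0],[[0,0,0],7,0]]'
python3 - <<'E'
from h import *
np.set_printoptions(precision=3,suppress=True,linewidth=200)
go(.4596,.2456,.006,"w")
im,d=bot.read_camera("scene");cv2.imwrite("pics/sc3.png",cv2.resize(im[100:260,150:310],(560,560),interpolation=cv2.INTER_CUBIC))
P=cloud("scene",d);p=np.array(bot.get_state()["position"])
for z in np.arange(.05,.2,.006):
  k=(np.hypot(P[...,0]-p[0],P[...,1]-p[1])<.07)&(abs(P[...,2]-z)<.003);q=P[k]
  if len(q):print(z.round(3),len(q),q.min(0),q.max(0))
E
```

```text
time_s: 9.6
position: [0.5174, 0.031, 0.1779]
eef_rot: [-0.205, 3.135, -0.0]
ft_force: [0.6, -0.1, 0.8]
opening: 0.0721
gripper_force: 0.0
time_s: 10.43
position: [0.4581, 0.2443, 0.1146]
eef_rot: [-0.566, -3.086, 0.004]
ft_force: [-1.0, -0.9, -1.2]
opening: 0.0852
gripper_force: 0.0
t 10.43 world [0.458 0.244 0.115] case [-0.06   0.392  0.115] F [-1.  -0.9 -1.2] -> tool shift mm [ -1.2   2.1 108.6]
tool x yaw deg 159.2 tool y 69.2 j [ 0.43  0.42  1.98 -0.    0.75 -0.78] op 0.0852 g 0.0
0.05 31 [0.443 0.23  0.047] [0.468 0.258 0.053]
0.056 30 [0.444 0.232 0.053] [0.471 0.254 0.059]
0.062 60 [0.444 0.233 0.059] [0.475 0.259 0.065]
0.068 14 [0.442 0.238 0.065] [0.468 0.253 0.068]
0.152 1 [0.447 0.198 0.154] [0.447 0.198 0.154]
0.158 24 [0.43  0.195 0.155] [0.482 0.294 0.161]
0.164 39 [0.431 0.189 0.161] [0.484 0.293 0.167]
0.17 33 [0.43  0.188 0.167] [0.481 0.297 0.173]
0.176 28 [0.429 0.19  0.173] [0.452 0.205 0.179]
0.182 23 [0.43  0.189 0.179] [0.449 0.205 0.184]
0.188 25 [0.429 0.187 0.185] [0.449 0.209 0.19 ]
0.194 8 [0.433 0.186 0.191] [0.464 0.293 0.197]
0.2 3 [0.427 0.2   0.199] [0.43  0.206 0.2  ]
```

View pics/sc3.png

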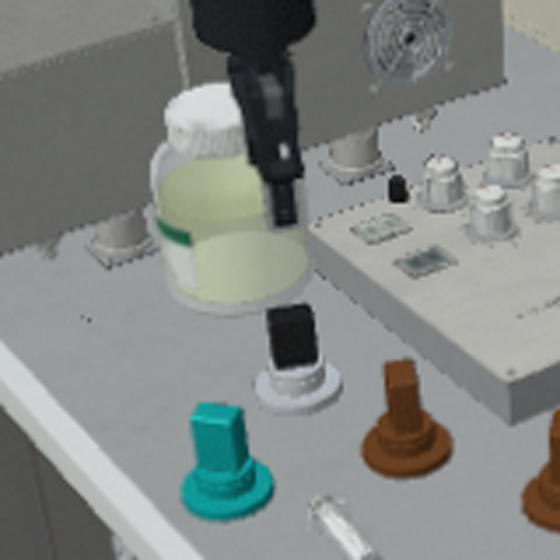

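The open gripper is straight above the aluminium/black cover and lined up with its grip. I descend.

```bash
python3 -m handwheel '[[[-0.001,0.002,0.03],0,0],[[0,0,0.03],0,0],[[0,0,0.025],0,0],[[0,0,0.015],0,0],[[0,0,0.01],0,0],[[0,0,0],0,0]]' 
python3 -m handwheel '[[[0,0,0],0,1],[[0,0,0],0,1],[[0,0,0],0,1],[[0,0,0],0,1],[[0,0,0],0,1],[[0,0,0],0,1],[[0,0,0],0,1],[[0,0,0],0,1]]' 80
python3 -c "
from h import *
go(0,0,.13)"
```

```text
time_s: 10.98
position: [0.461, 0.2459, 0.0065]
eef_rot: [-0.555, -3.09, 0.002]
ft_force: [-0.0, -0.2, -0.8]
opening: 0.0853
gripper_force: 0.0
time_s: 11.65
position: [0.462, 0.2466, 0.0088]
eef_rot: [0.558, 3.091, 0.001]
ft_force: [-1.9, -1.6, 12.3]
opening: 0.0189
gripper_force: 78.8
t 11.65 world [0.462  0.2466 0.0088] case [-0.0555  0.3935  0.0088] F [-1.9 -1.6 12.3] -> tool shift mm [-233.8 -321.4 -121.2]
tool x yaw deg 159.5 tool y 69.5 j [ 0.43  0.6   2.04 -0.    0.51 -0.78] op 0.0189 g 78.8
```

```bash
python3 -m handwheel '[[[0,0,-0.02],0,1],[[0,0,-0.03],0,1],[[0,0,-0.035],0,1],[[0,0,-0.035],0,1],[[0,0,-0.02],0,1],[[-0.0213,-0.0292,0],0,1],[[-0.0213,-0.0292,0],0,1],[[-0.0213,-0.0292,0],0,1],[[-0.0213,-0.0292,0],0,1],[[-0.0213,-0.0292,0],0,1]]'
python3 -m handwheel '[[[-0.0213,-0.0292,0],0,1],[[-0.0213,-0.0292,0],0,1],[[-0.0213,-0.0292,0],0,1],[[-0.0213,-0.0292,0],0,1],[[-0.0213,-0.0292,0],0,1],[[-0.0213,-0.0292,0],0,1],[[0,0,0.01],0,1],[[0,0,0],0,1],[[0,0,0],0,1]]'
python3 - <<'E'
from h import *
np.set_printoptions(precision=4,suppress=True,linewidth=200)
go(-.0015,-.003,.1)
im,d=bot.read_camera("scene");P=cloud("scene",d);C=np.stack([(P[...,:2]-CC)@CX,(P[...,:2]-CC)@CY,P[...,2]],2)
cv2.imwrite("pics/sc4.png",cv2.resize(im[130:300,280:480],(600,510),interpolation=cv2.INTER_CUBIC))
m=(np.hypot(C[...,0],C[...,1])<.045)&(C[...,2]>.09)
h=np.histogram(C[m][:,2],np.arange(.09,.26,.004));print(list(zip((h[1]*1000).round().astype(int),h[0])))
E
```

```text
time_s: 12.48
position: [0.5103, 0.0709, 0.1483]
eef_rot: [0.557, 3.091, 0.0]
ft_force: [1.1, 0.3, -2.9]
opening: 0.0185
gripper_force: 78.8
time_s: 13.23
position: [0.5678, -0.1363, 0.1375]
eef_rot: [-0.559, -3.09, -0.001]
ft_force: [-0.2, -0.0, -2.0]
opening: 0.019
gripper_force: 79.0
t 13.23 world [ 0.5678 -0.1363  0.1375] case [-0.0007  0.0001  0.1375] F [-0.2 -0.  -2. ] -> tool shift mm [-0.8 -3.2 37.5]
tool x yaw deg 159.5 tool y 69.5 j [-0.29  0.47  1.82  0.    0.86 -1.5 ] op 0.019 g 79.0
[(np.int64(90), np.int64(0)), (np.int64(94), np.int64(0)), (np.int64(98), np.int64(0)), (np.int64(102), np.int64(0)), (np.int64(106), np.int64(0)), (np.int64(110), np.int64(0)), (np.int64(114), np.int64(0)), (np.int64(118), np.int64(0)), (np.int64(122), np.int64(0)), (np.int64(126), np.int64(23)), (np.int64(130), np.int64(48)), (np.int64(134), np.int64(199)), (np.int64(138), np.int64(61)), (np.int64(142), np.int64(38)), (np.int64(146), np.int64(29)), (np.int64(150), np.int64(76)), (np.int64(154), np.int64(38)), (np.int64(158), np.int64(18)), (np.int64(162), np.int64(20)), (np.int64(166), np.int64(24)), (np.int64(170), np.int64(24)), (np.int64(174), np.int64(32)), (np.int64(178), np.int64(38)), (np.int64(182), np.int64(32)), (np.int64(186), np.int64(38)), (np.int64(190), np.int64(58)), (np.int64(194), np.int64(34)), (np.int64(198), np.int64(27)), (np.int64(202), np.int64(14)), (np.int64(206), np.int64(18)), (np.int64(210), np.int64(37)), (np.int64(214), np.int64(42)), (np.int64(218), np.int64(43)), (np.int64(222), np.int64(20)), (np.int64(226), np.int64(27)), (np.int64(230), np.int64(51)), (np.int64(234), np.int64(41)), (np.int64(238), np.int64(30)), (np.int64(242), np.int64(32)), (np.int64(246), np.int64(26)), (np.int64(250), np.int64(36)), (np.int64(254), np.int64(30))]
```

View pics/sc4.png

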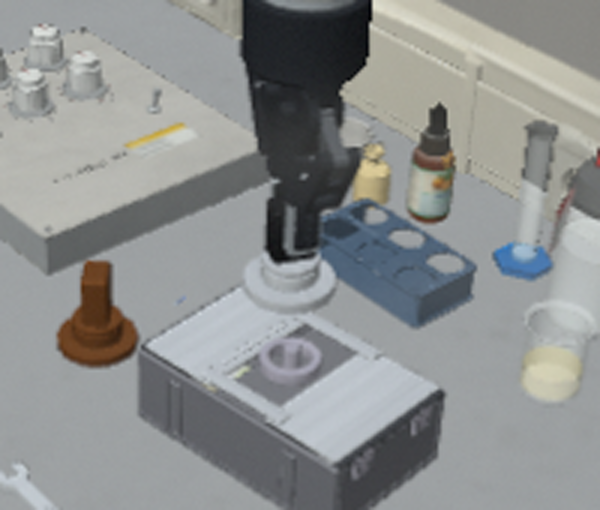

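Run:
```python
from h import *
np.set_printoptions(precision=4,suppress=True,linewidth=200)
im,d=bot.read_camera("scene");P=cloud("scene",d);C=np.stack([(P[...,:2]-CC)@CX,(P[...,:2]-CC)@CY,P[...,2]],2)
m=(np.hypot(C[...,0],C[...,1])<.045)&(C[...,2]>.126)&(C[...,2]<.142)
q=C[m];q=q[(q[:,2]>.1335)&(q[:,2]<.1395)];print(len(q),q.min(0),q.max(0),cv2.minEnclosingCircle(q[:,:2].astype(np.float32)*1000))
from scipy.optimize import least_squares
h=cv2.convexHull(q[:,:2].astype(np.float32)*1000)[:,0]
f=least_squares(lambda c:np.hypot(*(h-c).T)-30,[0,0],loss="soft_l1");print(f.x,len(h),np.abs(f.fun).mean())
go(0,0,.1)
# pin side in this image: cropped view of pin columns
k=(np.hypot(C[...,0],C[...,1])<.014)&(C[...,2]>.07)&(C[...,2]<.09);print(C[k].mean(0),k.sum())
v,u=np.nonzero((np.hypot(C[...,0],C[...,1])<.023)&(C[...,2]>.068)&(C[...,2]<.09));print("ring px",u.min(),u.max(),v.min(),v.max())
g=cv2.cvtColor(im,cv2.COLOR_BGR2GRAY);print(g[240:262,362:390])
i=bot.camera_info("scene");T=np.linalg.inv(i["extrinsics"])
pts=np.array([np.r_[CC+x*CX+y*CY,z] for x,y,z in((0,0,.082),(.005,0,.082),(0,.005,.082),(0,0,.072))])
print(cv2.projectPoints(pts,cv2.Rodrigues(T[:3,:3])[0],T[:3,3],np.array(i["K"]),np.array(i["D"]))[0][:,0])
```

```text
246 [-0.032  -0.0302  0.1336] [0.028  0.0296 0.1395] ((-2.8578381538391113, -0.9963222146034241), 30.87088394165039)
[-3.0853 -0.2197] 18 0.7256404794909417
t 13.33 world [ 0.5684 -0.1355  0.1382] case [-0.      0.0008  0.1382] F [ 0.4 -0.  -2.2] -> tool shift mm [-0.4 -0.7 38.2]
tool x yaw deg 159.6 tool y 69.6 j [-0.29  0.46  1.82  0.    0.86 -1.5 ] op 0.0185 g 79.0
[-0.0029 -0.004   0.0767] 47
ring px 367 387 242 256
[[192 191 189 188 190 188 187 190 194 188 162 187 187 182 168 141  99  88  99 100 106 114 125 122 134 170 182 186]
 [190 188 188 190 189 191 187 185 188 187 185 180 178 160 114 104 101 101 101 106 119 121 120 121 115 119 153 172]
 [188 189 189 191 192 189 177 164 186 184 177 167 153 133 125 137 127 125 129 129 121 119 119 120 119 121 121 123]
 [184 192 191 192 188 181 187 183 178 170 164 160 164 165 165 169 170 169 166 148 136 130 121 120 119 119 119 120]
 [175 200 186 175 158 185 178 172 165 156 150 145 149 156 162 165 165 165 164 170 170 160 135 123 120 120 120 121]
 [194 186 172 189 185 178 168 164 151 127 113 117 134 159 164 166 165 146 136 166 169 170 161 136 121
[... 1239 characters left out ...]
23 118 109 108 113 125 149 181 200 196]
 [119 120 120 121 121 120 121 118 117 127 134 136 135 135 133 132 126 121 113 110 114 114 137 167 190 197 195 194]
 [130 120 121 118 121 119 121 121 120 120 118 117 119 123 125 125 120 115 107 110 127 144 179 205 197 195 193 194]
 [162 140 122 119 121 120 120 118 120 121 121 120 120 119 120 121 119 121 122 138 166 187 197 195 194 193 193 194]
 [186 180 140 132 123 120 120 119 119 121 121 120 121 119 121 120 119 124 140 177 204 196 193 193 193 192 193 192]
 [186 183 180 166 146 130 122 121 120 121 119 120 120 119 119 120 135 161 181 195 196 191 193 193 193 192 192 194]]
[[376.018  243.9997]
 [377.6927 242.9032]
 [374.1114 242.9186]
 [375.8015 248.0144]]
```

The cover hangs upright, underside about 128 mm high. I shift about (+1, −3.5) mm in case axes and descend to just above the pin.

```bash
python3 -m handwheel '[[[-0.0025,-0.0026,0.02],0,1],[[0,0,0.014],0,1],[[0,0,0.006],0,1],[[0,0,0],0,1],[[0,0,0],0,1]]'
python3 -m handwheel '[[[0,0,0.003],0,1],[[0,0,0.002],0,1],[[0,0,0.002],0,1],[[0,0,0],0,1],[[0,0,0],0,1]]'
python3 -c "
from h import *
go(0,-.003,.082)"
```

```text
time_s: 13.75
position: [0.5702, -0.1391, 0.0984]
eef_rot: [-0.557, -3.092, -0.0]
ft_force: [0.3, -0.7, -1.5]
opening: 0.0188
gripper_force: 79.1
time_s: 14.17
position: [0.5702, -0.1397, 0.0911]
eef_rot: [-0.558, -3.092, 0.0]
ft_force: [0.2, -0.5, -2.1]
opening: 0.0188
gripper_force: 79.1
t 14.17 world [ 0.5702 -0.1397  0.0911] case [ 0.0012 -0.0036  0.0911] F [ 0.2 -0.5 -2.1] -> tool shift mm [ 1.4 -0.   9.1]
tool x yaw deg 159.5 tool y 69.5 j [-0.29  0.53  1.85 -0.    0.77 -1.51] op 0.0188 g 79.1
```

```bash
python3 -m handwheel '[[[0,0,0.001],0,1],[[0,0,0.001],0,1],[[0,0,0],0,1]]'
python3 -m handwheel '[[[0,0,0.001],0,1],[[0,0,0.0005],0,1],[[0,0,0],0,1]]'
```

```text
time_s: 14.42
position: [0.5701, -0.1398, 0.0889]
eef_rot: [-0.558, -3.091, -0.0]
ft_force: [0.0, -0.3, -2.1]
opening: 0.0186
gripper_force: 79.1
time_s: 14.67
position: [0.5701, -0.1397, 0.0874]
eef_rot: [-0.558, -3.091, -0.0]
ft_force: [-0.3, -0.5, -2.2]
opening: 0.0187
gripper_force: 79.1
```

```bash
python3 -m handwheel '[[[0,0,0.001],0,1],[[0,0,0.001],0,1],[[0,0,0.001],0,1],[[0,0,0],0,1]]'
python3 -m handwheel '[[[0,0,0.001],0,1],[[0,0,0.001],0,1],[[0,0,0.001],0,1],[[0,0,0],0,1]]'
python3 - <<'E'
from h import *
im,d=bot.read_camera("scene");P=cloud("scene",d);C=np.stack([(P[...,:2]-CC)@CX,(P[...,:2]-CC)@CY,P[...,2]],2)
m=(np.hypot(C[...,0],C[...,1])<.045)&(C[...,2]>.07)&(C[...,2]<.11);h=np.histogram(C[m][:,2],np.arange(.07,.11,.002));print([(int(a*1000+.5),int(b)) for a,b in zip(h[1],h[0])])
E
```

```text
time_s: 15.0
position: [0.57, -0.1397, 0.0843]
eef_rot: [-0.558, -3.091, -0.0]
ft_force: [-0.1, -0.5, -2.2]
opening: 0.0186
gripper_force: 79.1
time_s: 15.33
position: [0.57, -0.1397, 0.0813]
eef_rot: [-0.558, -3.091, -0.0]
ft_force: [0.5, -0.4, -1.6]
opening: 0.019
gripper_force: 79.1
[(70, 4), (72, 18), (74, 18), (76, 32), (78, 79), (80, 120), (82, 34), (84, 18), (86, 9), (88, 20), (90, 19), (92, 18), (94, 23), (96, 43), (98, 23), (100, 8), (102, 9), (104, 6), (106, 6)]
```

It dropped on the pin at the first try (underside about 72 mm). I hold briefly, then press down.

```bash
python3 -m handwheel '[[[0,0,0],0,1],[[0,0,0],0,1],[[0,0,0.001],0,1],[[0,0,0.001],0,1],[[0,0,0.001],0,1],[[0,0,0.001],0,1],[[0,0,0],0,1]]' 100
python3 -m handwheel '[[[0,0,0.001],0,1],[[0,0,0.001],0,1],[[0,0,0],0,1],[[0,0,0],0,1]]'
```

```text
time_s: 15.97
position: [0.5704, -0.1398, 0.0776]
eef_rot: [0.558, 3.091, -0.0]
ft_force: [-1.3, 0.3, 5.5]
opening: 0.0187
gripper_force: 102.1
time_s: 16.3
position: [0.5704, -0.1398, 0.0758]
eef_rot: [0.558, 3.091, -0.0]
ft_force: [-1.2, 0.5, 8.6]
opening: 0.0185
gripper_force: 102.4
```

```bash
python3 -m handwheel '[[[0,0,0.001],0,1],[[0,0,0.001],0,1],[[0,0,0],0,1],[[0,0,0],0,1]]'
```

```text
time_s: 16.63
position: [0.5706, -0.1399, 0.0748]
eef_rot: [0.558, 3.09, -0.0]
ft_force: [-5.7, 2.3, 24.3]
opening: 0.0183
gripper_force: 105.2
```

The seat has bottomed: about 26 N net, and the position has stopped. I let it settle, check, then hand in.

```bash
python3 -m handwheel '[[[0,0,0],0,1],[[0,0,0],0,1],[[0,0,0],0,1],[[0,0,0],0,1]]'
python3 - <<'E'
from h import *
im,d=bot.read_camera("scene");cv2.imwrite("pics/end.png",cv2.resize(im[130:300,280:480],(600,510),interpolation=cv2.INTER_CUBIC))
P=cloud("scene",d);C=np.stack([(P[...,:2]-CC)@CX,(P[...,:2]-CC)@CY,P[...,2]],2)
for y in(.07,.04,-.04,-.07):
  m=(abs(C[...,1]-y)<.004)&(C[...,0]>-.05)&(C[...,0]<-.033)&(C[...,2]>.03)&(C[...,2]<.13);print(y,m.sum(),np.round(np.median(C[m][:,2]),4))
m=(np.hypot(C[...,0],C[...,1])<.033)&(C[...,2]>.066)&(C[...,2]<.085);print("plate top",np.median(C[m][:,2]))
E
```

```text
time_s: 16.97
position: [0.5706, -0.1399, 0.0747]
eef_rot: [0.558, 3.09, -0.0]
ft_force: [-4.7, 0.3, 24.2]
opening: 0.0184
gripper_force: 105.2
0.07 24 0.0632
0.04 25 0.0629
-0.04 25 0.0635
-0.07 30 0.0624
plate top 0.07397349623676497
```

View pics/end.png

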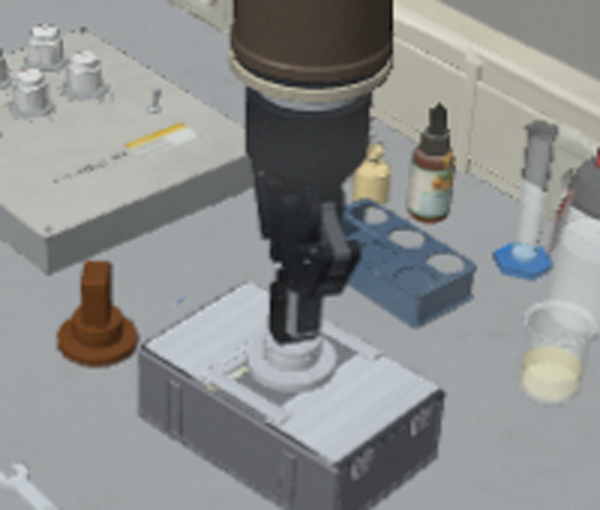

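The picture shows both flaps level, the tongues over the plain flap, and the cover at (290,360) upright and pressed down (plate top 74 mm, so underside about 65 to 66 mm).

```bash
python3 -c "
from workcell import bot
print(bot.finish_job())"
```

```text
the job is handed in; nothing more can be done
None
```

I handed the job in at about 17 s with both flaps folded in the right order and the cover on the pin, held pressed down against the seat; the bystanders were not touched, and the judge's result was not shown.

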